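Tuck the copper flashing under the lapped stone slate

ROBOT

A 7-joint arm with a two-finger parallel gripper is mounted at the origin on the work surface. World frame = base frame: x ahead of the robot, y to its left, z up, the work surface at z = 0. Lengths are in m, angles in degrees, forces in N, time in s.
With the tool pointing down it reaches from about 0.425 to 0.875 m from the base axis. Payload 4.7 kg.
Tool frame: the origin (TCP) lies between the finger pads; the fingertips stand 11 mm ahead of it and the grasp point (between the pads) lies 8 mm behind it (env.tcp_to_tips is the distance from the TCP to the fingertips, in m); z points along the fingers, y is the line along which they close (so a half turn about z gives the same grasp; the last joint's range is limited). The gripper opens to 87 mm and grips with 3 to 60 N. Pads are 19 mm wide; open, the fingers measure 117 mm over their backs; the gripper's body (75 mm by 190 mm) begins 51 mm behind the grasp point.
Start: joints at [-68.234, 18.392, -4.016, 83.108, 1.295, 78.541, -3.26], TCP at [0.233, 0.607, 0.234] pointing down, gripper open.
Joint ranges: [-163.93, 163.93], [-17.29, 119.83], [-79.2, 71.16], [3.27, 140.29], [-89.18, 269.18], [5.43, 117.66], [-154.24, 154.24]. Speed limits (degrees/s): [147.25, 147.25, 180, 180, 180, 180, 180].

INTERFACE

Orientations are given as [roll, pitch, yaw] about the fixed x, y, z axes, in that order (R = Rz(yaw) Ry(pitch) Rx(roll)).
In Python, from cell import env, viewer gives the robot as it stands.
- The arm moves only by the tool step_arm, never from a script. Its arguments are lists of equal length, an entry for each row: "delta_pos": the shift along the tool's x, y, z in units of 0.2 m (1.0 is 0.2 m), a list of three; "rot": the turn, a rotation vector about the tool's x, y, z in units of 1.5 rad (1.0 is 1.5 rad), a list of three; "gripper": the gripper command: -1 is shut, 1 is fully open, values between are in proportion. A call has 1 to 20 rows; each row is the pose to reach, as a shift and turn from the pose commanded when the call began, along the tool's axes at that moment; what a row does not reach only later rows make up. A row lasts 1/8 s, in which the tool goes at most 62.5 mm and 10.7 degrees, less where a joint would pass 70% of its speed; a pose out of reach is approached as far as the arm can. A call with a number of a shift or a turn outside -1 to 1 is refused whole. A call with a gripper value outside its range is refused whole. The fingers move at their own pace and stop on an object; "squeeze" is the grip in N (left out, the last holds). Time passes only in rows, so rows that repeat a pose let the fingers close. It gives the time, the measured TCP pose, the force, the opening and the grip force at its end, in the units of the state.
- env.get_obs(): the state, without advancing time (a new reading comes with each control period).
- viewer.read_camera(name): name is "side" or "top"; returns a dict with "img" (384x512x3 uint8, red, green, blue), "fx", "fy", "cx", "cy" (pixels), "pose" (4x4, takes a point from camera to world coordinates). Camera axes: x right, y down, z forward; pixel columns grow to the right and rows downward; lengths in m; the calibration is good to about 2 mm. A picture is of the moment at which its call begins. There is no depth.
- env.sign_off(): hands the job in; it is judged then, once.
The state is a dict: "time_s": time; "qpos": joint angles; "joint_velocities": joint speeds; "effort": joint torques, N m; "tool_pos": TCP position; "tool_rot": TCP orientation; "force": force on the tool from outside, world axes, zero at the start; "wrist_torque": the same for the moment, N m; "grip_width": finger opening in m; "grasp_force": force on a finger pad.
Only numpy, scipy, OpenCV 4.12 (cv2) and the standard library are available. Lean on these libraries where they do the work, as an engineer would, in place of code of your own. Each camera call takes 0.05 s, during which the arm holds its last target. There are 200 camera calls.

TASK

Pick up the copper flashing by its standing seam and slide its flat front edge under the tail of the lapped stone slate on the roof sample, square and centred, about 40 mm deep, without lifting the slate. Press the flashing flat onto the roof board with about 15 N and finish like that, still gripping it and pressing down; do not let go. Leave the mallet, cup, chisel and stone offcut where they are.

Things in the scene. Friction and masses are not known exactly. Their poses are not given: they have to be found in the camera images.
- flashing: Copper flashing, loose, about 0.4 kg (varies). A flat apron 100 mm (its x) by 140 mm (its y), 4 mm thick, with a standing seam (upright rib) 10 mm thick in x, running the full 140 mm along y, its top 44 mm above the underside; the seam's centre plane lies at x = -30 mm, so the apron reaches 80 mm ahead of it and 20 mm behind. Origin: centre of the apron's underside. +x points to the plain front edge that is to be tucked; z up. It starts flat on the bench.
- flashing_edge (a point): Middle of the flashing's front edge, at the underside (flashing x = +50 mm). Same axes as the flashing.
- seam_top (a point): Middle of the top of the flashing's standing seam, 44 mm above its underside; pinch the seam across its 10 mm here, from above.
- board: Plywood roof board of the roof sample, fixed on the bench by dark bearers: 280 mm (x) by 270 mm (y), 18 mm thick, its top 30 mm above the bench. Origin: centre of its underside, 12 mm above the bench. +x points up the roof, under the slate; the bare front part of the board (-x) is where the flashing lies.
- lap (a point): Point on the top face of the roof board straight below the middle of the slate's tail edge (board x = -6 mm, y = 0, z = 18 mm). Axes as the board: x into the lap, y along the slate's tail, z up. The slate's underside is 10 mm above the board; the open gap reaches 120 mm in, and in y it is open from -98 to +98 mm between two small wooden packs under the slate's tail corners. The front edge of the board is 134 mm before this point, at x = -134 mm.
- slate_tail (a point): Middle of the lower edge of the slate's tail (front end), 10 mm above the roof board. The slate is buff limestone, 125 mm (x) by 230 mm (y), 12 mm thick, about 0.75 kg; two fixed slates lap over its head (far end), their tops 34 mm above the board and starting 71 mm behind the tail.
- slate (a joint): Lift angle of the lapped slate in rad about its head, 125 mm behind its tail: 0 resting, growing as the tail is lifted (0.03 rad = about 4 mm at the tail). It swings freely, held down by its weight alone: some 4 N upward at the tail lifts it.
- mallet: Bystander: wooden carving mallet standing on its head, 100 mm wide, 220 mm tall. Origin under its centre.
- nail_cup: Bystander: blue cup, 72 mm wide, 75 mm tall. Origin under its centre.
- chisel: Bystander: stone chisel lying on the bench, 260 mm long along x, wooden handle to -x, 22 mm high. Origin: under where handle and shank meet.
- offcut: Bystander: limestone offcut 90 x 60 x 45 mm. Origin under its centre.
There are look-alikes about, which are no part of the job. Of the things that look like the flashing, the smallest one is meant.

How it is judged (in metres and radians):
On the way, in this order (a step that is already met when the one before it is completed fails the run):
1. the flashing is picked up by the gripper, its underside more than 50 mm above the bench (height (world z) of flashing above 0.05 m and contact force between the fingers and flashing above 2 N), for 0.2 s.
2. the flashing's front edge is under the slate: 25 to 55 mm past its tail, within 20 mm of the middle, below the slate's underside (x of flashing_edge in the frame of lap between 0.025 and 0.055 m and y of flashing_edge in the frame of lap between -0.02 and 0.02 m and z of flashing_edge in the frame of lap below 0.009 m), for 0.2 s.
At the end, for the whole second after the job is handed in: Front edge 25 to 55 mm past the slate's tail, within 20 mm of the middle, square within 0.10 rad; flashing flat on the board (under 2.5 mm off, tilt under 0.035 rad), still, pressed on it with 8 to 45 N (own weight included), still gripped; slate unlifted (under 0.01 rad) (x of flashing_edge in the frame of lap between 0.025 and 0.055 m and y of flashing_edge in the frame of lap between -0.02 and 0.02 m and z of flashing_edge in the frame of lap below 0.0025 m and z of seam_top in the frame of lap below 0.0465 m and angle between flashing's own z axis and vertical below 0.035 rad and angle between the x axis of flashing and the x axis of board, either way round below 0.1 rad and contact force between flashing and board between 8 and 45 N and contact force between the fingers and flashing above 3 N and value of joint slate below 0.01 rad and linear speed of flashing below 0.02 m/s); the arm keeps its last pose, push and grip.
It fails at once if the slate is lifted by more than 0.03 rad (about 4 mm at its tail) (value of joint slate above 0.03 rad).
It fails at once if the mallet is moved by more than 20 mm (distance of mallet from where it was at the start of the episode above 0.02 m).
It fails at once if the nail cup is moved by more than 20 mm (distance of nail_cup from where it was at the start of the episode above 0.02 m).
It fails at once if the chisel is moved by more than 20 mm (distance of chisel from where it was at the start of the episode above 0.02 m).
It fails at once if the offcut is moved by more than 20 mm (distance of offcut from where it was at the start of the episode above 0.02 m).
It also fails if it takes over 42 s, if anything falls off the work surface, if the arm or the gripper's body presses on something with over 40 N, if the wrist force passes 120 N, or if a joint passes its speed limit or range.

## Working session

There is one attempt and no reset: what is moved stays moved. The work goes in short steps, Python scripts to look and compute and a tool call to move; the robot and the scene stay as the last step left them, time stands still between calls to the robot, and variables do not carry over. Pictures are saved under pics/ and viewed, at most 10 in all, crops included, and the job is handed in when it is done.

Besides the shell and the picture viewer there is one more tool, called after "Emit:" by a JSON object that holds its "fn" and its "kwargs". step_arm: Moves the arm, as the interface text tells. Shifts and turns lie within -1 to 1; 1 stands for 0.2 m of shift or 1.5 rad of turn. Its arguments: {"type":"object","properties":{"delta_pos":{"type":"array"},"rot":{"type":"array"},"gripper":{"type":"array"},"squeeze":{"type":"number"}},"required":["delta_pos","rot","gripper"]}

```bash
mkdir -p pics && cat > h.py <<'E'
import numpy as np,cv2
from cell import env,viewer
def grab(n,f):
    c=viewer.read_camera(n);cv2.imwrite('pics/'+f,c['img'][:,:,::-1]);np.savez('pics/'+f+'.npz',**c);return c
def ray(c,u,v,z):
    P=c['pose'];d=P[:3,:3]@np.array([(u-c['cx'])/c['fx'],(v-c['cy'])/c['fy'],1]);o=P[:3,3]
    return o+d*(z-o[2])/d[2]
E
python3 - <<'E'
from h import *
for n in('top','side'):
    c=grab(n,n+'0.png');print(n,c['fx'],c['fy'],c['cx'],c['cy'],np.round(c['pose'],3).tolist())
a=cv2.imread('pics/top0.png');cv2.imwrite('pics/top0b.png',cv2.resize(a,(800,600),interpolation=cv2.INTER_CUBIC))
print(env.get_obs())
E
```

```text
top 370.78561279328295 370.78561279328295 250.3143413112895 192.89309888909173 [[0.008, -0.981, 0.195, 0.347], [-1.0, -0.012, -0.022, 0.018], [0.024, -0.194, -0.981, 1.299], [0.0, 0.0, 0.0, 1.0]]
side 363.7839825121829 363.7839825121829 250.92684428712923 190.5551377481552 [[-0.952, -0.238, 0.191, 0.395], [-0.305, 0.729, -0.613, 0.613], [0.007, -0.642, -0.767, 0.844], [0.0, 0.0, 0.0, 1.0]]
{'time_s': 0.1, 'qpos': array([-68.23297352,  18.43307885,  -4.01568985,  83.1668387 ,
         1.29515556,  78.54017116,  -3.26065122]), 'joint_velocities': array([-0.01238828, -0.21096145, -0.020979  , -0.15387715, -0.04113102,
        0.07373728, -0.01677772]), 'effort': array([-1.01654445e-03, -4.92573524e+01, -4.06236621e-01, -3.13400531e+01,
       -6.40669232e-02,  3.94377764e-02,  6.64646245e-05]), 'tool_pos': array([0.23238498, 0.60654375, 0.23259994]), 'tool_rot': array([-1.79905150e+02,  5.49398793e-03,  1.59042079e+02]), 'force': array([0.184639  , 0.6439331 , 0.43255082]), 'wrist_torque': array([0.02863349, 0.04026922, 0.01647307]), 'grasp_force': 0.0, 'grip_width': 0.08690135979469625}
```

View pics/top0b.png

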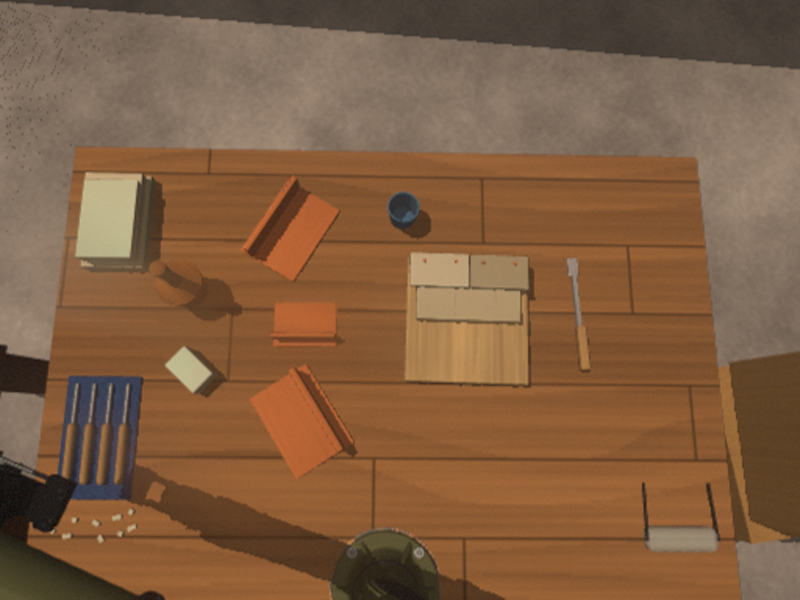

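View pics/side0.png

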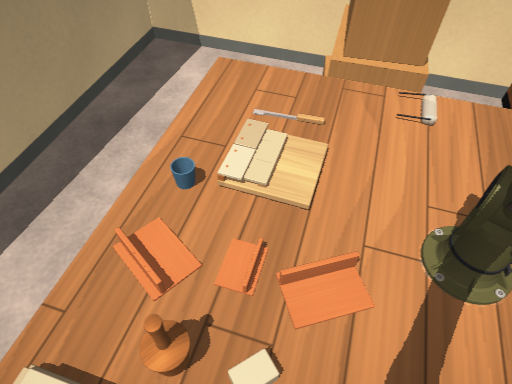

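Top view (800x600): the copper flashings are at (292,230), (305,325) and (302,420). The one at (305,325) is clearly the smallest, so it fits. Its seam faces the robot and its front edge points to +x. The board is at (467,318) with the slate tail edge at row ~320. I'll measure and confirm in a crop.

```bash
python3 - <<'E'
from h import *
def ld(n): return dict(np.load(f'pics/{n}0.png.npz'))
for n,roi in(('top',(170,185,225,225)),('side',(205,228,280,300))):
    c=ld(n);im=c['img'][:,:,::-1].copy();h=cv2.cvtColor(im,cv2.COLOR_BGR2HSV)
    x0,y0,x1,y1=roi
    hs=h[y0:y1,x0:x1]
    m=cv2.inRange(h,(0,165,120),(11,255,255))
    k=np.zeros_like(m);k[y0:y1,x0:x1]=m[y0:y1,x0:x1]
    cs,_=cv2.findContours(k,cv2.RETR_EXTERNAL,cv2.CHAIN_APPROX_SIMPLE)
    q=max(cs,key=cv2.contourArea);print(n,cv2.contourArea(q),cv2.minAreaRect(q))
    for eps in(3,):
        p=cv2.approxPolyDP(q,eps,True)[:,0]
        for u,v in p: print(u,v,*[np.round(ray(c,u,v,z)[:2],3) for z in(0.004,.044)])
    cr=im[y0-5:y1+5,x0-5:x1+5];cr=cv2.resize(cr,None,fx=6,fy=6,interpolation=cv2.INTER_NEAREST)
    if n=='top': A=cr
    # board
c=ld('top');im=c['img'][:,:,::-1];cr2=cv2.resize(im[155:252,252:345],None,fx=4,fy=4,interpolation=cv2.INTER_NEAREST)
H=max(A.shape[0],cr2.shape[0])
f=lambda a:cv2.copyMakeBorder(a,0,H-a.shape[0],0,4,cv2.BORDER_CONSTANT)
o=np.hstack([f(A),f(cr2)]);print(A.shape,o.shape);cv2.imwrite('pics/crop1.png',o)
print(h.shape)
for v in range(195,224): print(v,im[v,195],end=' ')
E
```

```text
top 814.5 ((194.0, 204.0), (22.0, 42.0), 90.0)
176 194 [0.597 0.252] [0.589 0.245]
174 215 [0.522 0.256] [0.516 0.248]
213 215 [0.523 0.119] [0.518 0.116]
215 195 [0.595 0.114] [0.587 0.111]
side 1754.5 ((242.20001220703125, 262.4000244140625), (39.84469223022461, 58.818359375), 18.43494987487793)
233 238 [0.599 0.116] [0.589 0.14 ]
214 284 [0.599 0.257] [0.589 0.274]
252 295 [0.501 0.255] [0.496 0.272]
267 248 [0.503 0.117] [0.497 0.141]
261 250 [0.516 0.128] [0.51  0.151]
247 291 [0.515 0.249] [0.51  0.266]
262 238 [0.524 0.092] [0.518 0.116]
256 245 [0.533 0.118] [0.527 0.141]
(300, 390, 3) (388, 770, 3)
(384, 512, 3)
195 [ 54  99 180] 196 [ 54  98 179] 197 [ 53  97 179] 198 [ 52  99 181] 199 [ 54 100 182] 200 [ 53 100 183] 201 [ 52  98 182] 202 [ 54 100 184] 203 [ 53 100 184] 204 [ 55 100 186] 205 [ 55 102 185] 206 [ 55 100 184] 207 [ 54 100 182] 208 [ 56 100 181] 209 [ 55  99 180] 210 [ 52  98 178] 211 [ 52  95 174] 212 [ 53  94 168] 213 [ 50  95 171] 214 [ 51  97 174] 215 [ 45  81 141] 216 [ 36  64 109] 217 [ 37  66 113] 218 [ 36  66 114] 219 [ 47  86 155] 220 [ 53  97 176] 221 [ 47  82 145] 222 [ 47  80 129] 223 [ 47  84 133]
```

View pics/crop1.png

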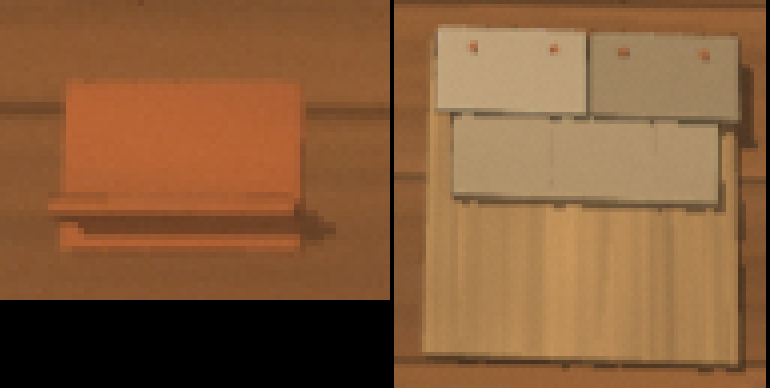

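Crop: left half shows the small flashing with its plain front edge at top px row ~193 and seam at row ~214, sides at columns 176–215; this is the one meant. Right half shows the slate tail from (267,205) to (333,207) and the board front edge from (259,243.5) to (338,246).

```bash
python3 - <<'E'
from h import *
c=dict(np.load('pics/top0.png.npz'))
for l,u,v,z in(('bFL',259.3,243.7,.03),('bFR',338,246,.03),('bBL',262,161,.03),('tailL',266.8,204.5,.052),('tailR',333.2,206,.052),('headR?',337,164,.064),('headL',261,161.5,.064)):
    print(l,np.round(ray(c,u,v,z)[:2],4))
s=dict(np.load('pics/side0.png.npz'));im=s['img'][:,:,::-1]
cv2.imwrite('pics/side_b.png',cv2.resize(im[110:215,210:340],None,fx=6,fy=6,interpolation=cv2.INTER_CUBIC)[:600])
E
```

```text
bFL [ 0.423  -0.0425]
bFR [ 0.4176 -0.3113]
bBL [ 0.7147 -0.0512]
tailL [ 0.5547 -0.0667]
tailR [ 0.5521 -0.2943]
headR? [ 0.6979 -0.3099]
headL [ 0.703  -0.0459]
```

View pics/side_b.png

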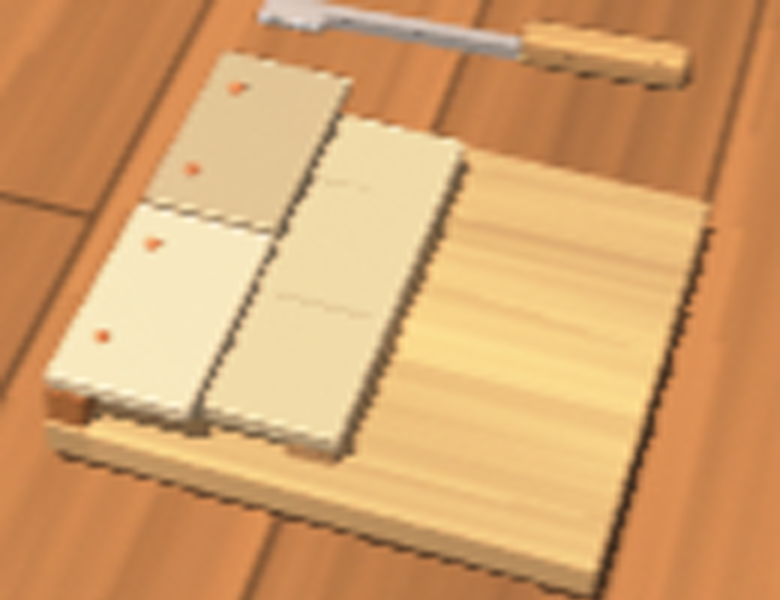

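Side crop: slate tail top edge runs from (462,150) to (345,440), board front corners at (707,205) and (597,575). I'll cross-check these in the side view.

```bash
python3 - <<'E'
from h import *
s=dict(np.load('pics/side0.png.npz'))
for l,x,y,z in(('bFR',707,205,.03),('bFL',600,570,.03),('tailR',462,148,.052),('tailL',338,442,.052)):
    print(l,np.round(ray(s,210+x/6,110+y/6,z)[:2],4))
E
```

```text
bFR [ 0.4188 -0.3054]
bFL [ 0.4225 -0.0396]
tailR [ 0.553  -0.2839]
tailL [ 0.5578 -0.0594]
```

Emit:
{"fn": "step_arm", "kwargs": {"delta_pos": [[-0.97,-0.68,0],[-0.97,-0.68,0],[-0.97,-0.68,0],[-0.97,-0.68,0],[-0.97,-0.68,0],[-0.97,-0.68,0],[-0.97,-0.68,0],[-0.97,-0.68,0]], "rot": [[0,0,0.803],[0,0,0.803],[0,0,0.803],[0,0,0.803],[0,0,0.803],[0,0,0.803],[0,0,0.803],[0,0,0.803]], "gripper": [[-0.05],[-0.05],[-0.05],[-0.05],[-0.05],[-0.05],[-0.05],[-0.05]], "squeeze": 40}}

```text
$.gripper[0]: bad value
```

Emit:
{"fn": "step_arm", "kwargs": {"delta_pos": [[-0.97,-0.68,0],[-0.97,-0.68,0],[-0.97,-0.68,0],[-0.97,-0.68,0],[-0.97,-0.68,0],[-0.97,-0.68,0],[-0.97,-0.68,0],[-0.97,-0.68,0]], "rot": [[0,0,0.803],[0,0,0.803],[0,0,0.803],[0,0,0.803],[0,0,0.803],[0,0,0.803],[0,0,0.803],[0,0,0.803]], "gripper": [-0.05,-0.05,-0.05,-0.05,-0.05,-0.05,-0.05,-0.05], "squeeze": 40}}

```text
time_s: 1.1
tool_pos: [0.3649, 0.4104, 0.2332]
tool_rot: [-180.0, 0.0, 90.1]
force: [-1.0, 0.3, -0.2]
grip_width: 0.0412
grasp_force: 0.0
```

Emit:
{"fn": "step_arm", "kwargs": {"delta_pos": [[-1,0.77,0.3],[-1,0.77,0.3],[-1,0.77,0.3],[-1,0.77,0.3],[-1,0.77,0.3],[-1,0.77,0.3]], "rot": [[0,0,0],[0,0,0],[0,0,0],[0,0,0],[0,0,0],[0,0,0]], "gripper": [-0.05,-0.05,-0.05,-0.05,-0.05,-0.05]}}

```text
time_s: 1.85
tool_pos: [0.5191, 0.2103, 0.1732]
tool_rot: [-179.9, 0.0, 90.0]
force: [-0.7, 0.8, 0.3]
grip_width: 0.0414
grasp_force: 0.0
```

Emit:
{"fn": "step_arm", "kwargs": {"delta_pos": [[-0.13,0,0.35],[-0.13,0,0.35],[-0.13,0,0.35],[-0.13,0,0.35]], "rot": [[0,0,0],[0,0,0],[0,0,0],[0,0,0]], "gripper": [-0.05,-0.05,-0.05,-0.05]}}

```text
time_s: 2.35
tool_pos: [0.5202, 0.1868, 0.1057]
tool_rot: [179.8, -0.1, 90.1]
force: [0.1, 0.5, -0.2]
grip_width: 0.0417
grasp_force: 0.0
```

```bash
python3 - <<'E'
from h import *
c=grab('side','s1.png');im=c['img'][:,:,::-1]
cv2.imwrite('pics/s1c.png',cv2.resize(im[190:310,180:340],None,fx=5,fy=5,interpolation=cv2.INTER_CUBIC))
E
```

```text
(no output)
```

View pics/s1c.png

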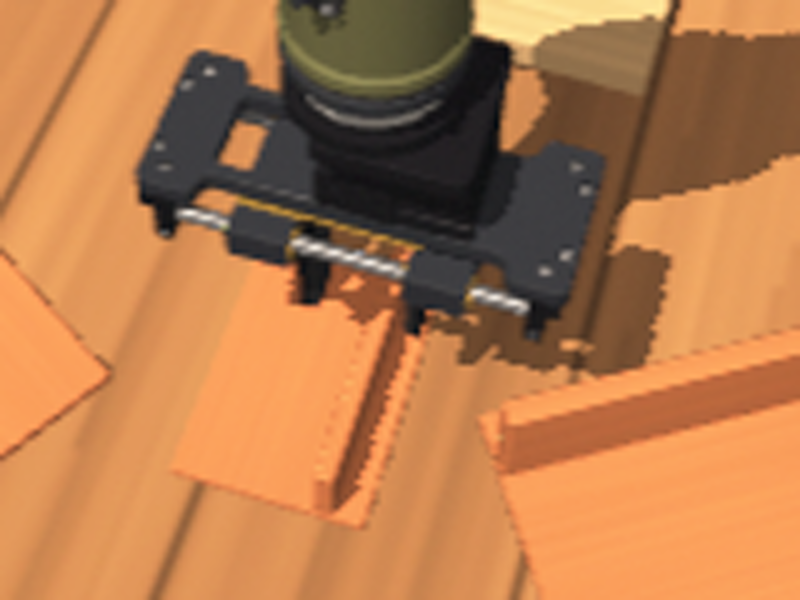

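The crop shows the fingers at (312,285) and (415,310), straddling the line of the seam (ridge from (390,320) to (325,500)). The other flashing at (520,440) is clear, so I'll descend.

Emit:
{"fn": "step_arm", "kwargs": {"delta_pos": [[0,0,0.2],[0,0,0.35],[0,0,0.39],[0,0,0.39],[0,0,0.39]], "rot": [[0,0,0],[0,0,0],[0,0,0],[0,0,0],[0,0,0]], "gripper": [-0.05,-0.05,-0.05,-0.05,-0.05]}}

```text
time_s: 3.02
tool_pos: [0.5205, 0.1854, 0.0272]
tool_rot: [179.8, -0.1, 90.0]
force: [0.1, 0.9, -0.9]
grip_width: 0.041
grasp_force: 0.0
```

Emit:
{"fn": "step_arm", "kwargs": {"delta_pos": [[0,0,0],[0,0,0],[0,0,0],[0,0,0],[0,0,0],[0,0,0]], "rot": [[0,0,0],[0,0,0],[0,0,0],[0,0,0],[0,0,0],[0,0,0]], "gripper": [-1,-1,-1,-1,-1,-1]}}

```text
time_s: 3.78
tool_pos: [0.5194, 0.1847, 0.0257]
tool_rot: [180.0, -0.0, 90.0]
force: [0.3, -0.6, 0.6]
grip_width: 0.0094
grasp_force: 40.0
```

Emit:
{"fn": "step_arm", "kwargs": {"delta_pos": [[0,0,-0.2],[0,0,-0.4],[0,0,-0.5],[0,0,-0.5],[0,0,-0.5]], "rot": [[0,0,0],[0,0,0],[0,0,0],[0,0,0],[0,0,0]], "gripper": [-1,-1,-1,-1,-1]}}

```text
time_s: 4.4
tool_pos: [0.5179, 0.1843, 0.1239]
tool_rot: [-179.8, 0.1, 90.0]
force: [-0.4, -0.3, -2.9]
grip_width: 0.0101
grasp_force: 40.0
```

Emit:
{"fn": "step_arm", "kwargs": {"delta_pos": [[-0.2,-0.15,0],[-0.45,-0.4,0],[-0.7,-0.4,0],[-0.9,-0.4,0],[-0.9,-0.4,0],[-0.9,-0.4,0]], "rot": [[0,0,0],[0,0,0],[0,0,0],[0,0,0],[0,0,0],[0,0,0]], "gripper": [-1,-1,-1,-1,-1,-1]}}

```text
time_s: 5.15
tool_pos: [0.4385, 0.0051, 0.1246]
tool_rot: [-179.9, -0.0, 90.0]
force: [0.6, -0.2, -3.0]
grip_width: 0.01
grasp_force: 40.0
```

Emit:
{"fn": "step_arm", "kwargs": {"delta_pos": [[-0.2,0,0],[-0.45,0,0],[-0.7,0,0],[-0.9,0,0],[-0.9,0,0],[-0.9,0,0]], "rot": [[0,0,0.006],[0,0,0.012],[0,0,0.012],[0,0,0.012],[0,0,0.012],[0,0,0.012]], "gripper": [-1,-1,-1,-1,-1,-1]}}

```text
time_s: 5.9
tool_pos: [0.4395, -0.1737, 0.1249]
tool_rot: [-179.9, -0.0, 89.1]
force: [0.8, 0.4, -3.0]
grip_width: 0.0097
grasp_force: 40.0
```

Emit:
{"fn": "step_arm", "kwargs": {"delta_pos": [[0,0,0.15],[0,0,0.25],[0,0,0.25],[0,0,0.25]], "rot": [[0,0,0],[0,0,0],[0,0,0],[0,0,0]], "gripper": [-1,-1,-1,-1]}}

```text
time_s: 6.4
tool_pos: [0.4401, -0.1745, 0.0761]
tool_rot: [180.0, -0.0, 89.1]
force: [0.3, 0.4, -2.5]
grip_width: 0.0099
grasp_force: 40.0
```

```bash
python3 - <<'E'
from h import *
c=grab('side','s2.png');im=c['img'][:,:,::-1]
A=cv2.resize(im[110:230,210:350],None,fx=4,fy=4,interpolation=cv2.INTER_CUBIC)
t=grab('top','t2.png')['img'][:,:,::-1]
B=cv2.resize(t[150:270,250:310+0],None,fx=4,fy=4,interpolation=cv2.INTER_CUBIC)
cv2.imwrite('pics/s2c.png',np.hstack([A,B]));print(env.get_obs()['tool_pos'])
E
```

```text
[ 0.44036712 -0.17497479  0.07650752]
```

View pics/s2c.png

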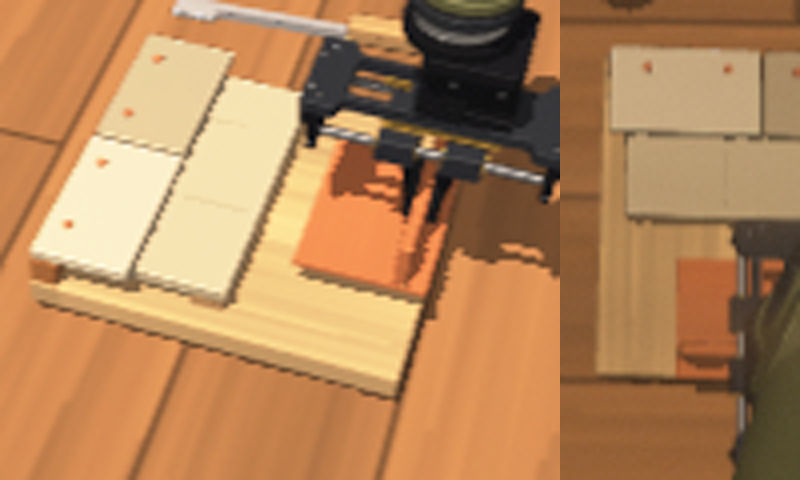

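Side crop: the flashing is level above the board, front-left corner at (297,265), square to the slate tail from (300,100) to (230,300). Top crop: front-left corner at (677,260). I'll convert these to check the alignment.

```bash
python3 - <<'E'
from h import *
s=dict(np.load('pics/s2.png.npz'));t=dict(np.load('pics/t2.png.npz'))
print('side',ray(s,210+297/4,110+265/4,.053)[:2],'tailL',ray(s,210+229/4,110+297/4,.052)[:2],'backL',ray(s,210+420/4,110+298/4,.053)[:2])
print('top',ray(t,250+117/4,150+260/4,.054)[:2],'tailL',ray(t,250+67/4,150+218/4,.052)[:2])
E
```

```text
side [ 0.51569144 -0.10260493] tailL [ 0.55471153 -0.05803285] backL [ 0.42340599 -0.09911389]
top [ 0.51874247 -0.10876229] tailL [ 0.55465152 -0.06649457]
```

Emit:
{"fn": "step_arm", "kwargs": {"delta_pos": [[0,0,0.05],[0,0,0.085],[0,0,0.09],[0,0,0.09],[0,0,0.09]], "rot": [[0,0,0],[0,0,0],[0,0,0],[0,0,0],[0,0,0]], "gripper": [-1,-1,-1,-1,-1]}}

```text
time_s: 7.12
tool_pos: [0.4396, -0.1754, 0.0577]
tool_rot: [180.0, 0.0, 89.0]
force: [-0.3, -0.4, -2.9]
grip_width: 0.0097
grasp_force: 40.0
```

Emit:
{"fn": "step_arm", "kwargs": {"delta_pos": [[0,0,0.008],[0,0,0.012],[0,0,0.012],[0,0,0.012]], "rot": [[0,0,0],[0,0,0],[0,0,0],[0,0,0]], "gripper": [-1,-1,-1,-1]}}

```text
time_s: 7.62
tool_pos: [0.4395, -0.1753, 0.0556]
tool_rot: [180.0, -0.0, 89.0]
force: [-3.1, 1.4, 6.3]
grip_width: 0.0098
grasp_force: 40.0
```

Emit:
{"fn": "step_arm", "kwargs": {"delta_pos": [[0,0,-0.015],[0,0,-0.015],[0,0.05,-0.015],[0,0.1,-0.015],[0,0.15,-0.015],[0,0.18,-0.015],[0,0.18,-0.015]], "rot": [[0,0,0],[0,0,0],[0,0,0],[0,0,0],[0,0,0],[0,0,0],[0,0,0]], "gripper": [-1,-1,-1,-1,-1,-1,-1]}}

```text
time_s: 8.5
tool_pos: [0.4758, -0.1761, 0.058]
tool_rot: [-180.0, 0.0, 89.0]
force: [-0.4, -0.4, -3.4]
grip_width: 0.0102
grasp_force: 40.0
```

Emit:
{"fn": "step_arm", "kwargs": {"delta_pos": [[0,0.03,0],[0,0.06,0],[0,0.09,0],[0,0.12,0],[0,0.15,0],[0,0.18,0],[0,0.2,0],[0,0.2,0],[0,0.2,0]], "rot": [[0,0,0],[0,0,0],[0,0,0],[0,0,0],[0,0,0],[0,0,0],[0,0,0],[0,0,0],[0,0,0]], "gripper": [-1,-1,-1,-1,-1,-1,-1,-1,-1]}}

```text
time_s: 9.62
tool_pos: [0.5151, -0.1767, 0.0581]
tool_rot: [-180.0, -0.0, 89.0]
force: [0.0, 0.7, -4.0]
grip_width: 0.0095
grasp_force: 40.0
```

```bash
python3 - <<'E'
from h import *
c=grab('side','s3.png');im=c['img'][:,:,::-1]
cv2.imwrite('pics/s3c.png',cv2.resize(im[110:220,230:340],None,fx=5,fy=5,interpolation=cv2.INTER_CUBIC))
o=env.get_obs();print(o['tool_pos'],o['force'],o['time_s'])
E
```

```text
[ 0.51505934 -0.17671805  0.05810399] [ 0.28881953  0.40854334 -2.63926885] 9.675
```

View pics/s3c.png

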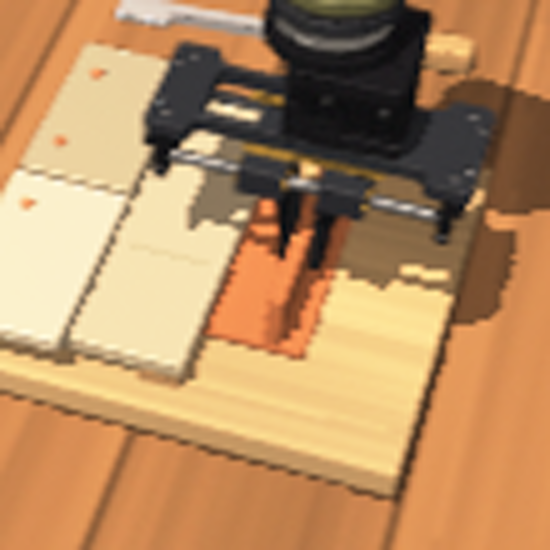

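The flashing's front is under the tail: the apron's left side leaves the tail at (207,335) and its back corner is at (305,355). The slate is undisturbed and there's no contact force. I'll press down now.

Emit:
{"fn": "step_arm", "kwargs": {"delta_pos": [[0,0,0.005],[0,0,0.01],[0,0,0.014],[0,0,0.016],[0,0,0.016],[0,0,0.016]], "rot": [[0,0,0],[0,0,0],[0,0,0],[0,0,0],[0,0,0],[0,0,0]], "gripper": [-1,-1,-1,-1,-1,-1]}}

```text
time_s: 10.42
tool_pos: [0.5153, -0.1766, 0.0557]
tool_rot: [-180.0, -0.0, 89.0]
force: [-4.4, 1.9, 4.8]
grip_width: 0.0097
grasp_force: 40.0
```

Emit:
{"fn": "step_arm", "kwargs": {"delta_pos": [[0,0,0.002],[0,0,0.004],[0,0,0.004],[0,0,0.004]], "rot": [[0,0,0],[0,0,0],[0,0,0],[0,0,0]], "gripper": [-1,-1,-1,-1]}}

```text
time_s: 10.92
tool_pos: [0.5153, -0.1766, 0.0557]
tool_rot: [-180.0, -0.1, 89.0]
force: [-6.0, 2.0, 11.2]
grip_width: 0.0097
grasp_force: 40.0
```

Emit:
{"fn": "step_arm", "kwargs": {"delta_pos": [[0,0,0.001],[0,0,0.001],[0,0,0.001],[0,0,0.001],[0,0,0.001],[0,0,0.001]], "rot": [[0,0,0],[0,0,0],[0,0,0],[0,0,0],[0,0,0],[0,0,0]], "gripper": [-1,-1,-1,-1,-1,-1]}}

```text
time_s: 11.68
tool_pos: [0.5152, -0.1767, 0.0557]
tool_rot: [-180.0, -0.1, 89.0]
force: [-5.9, 3.6, 13.6]
grip_width: 0.0098
grasp_force: 40.0
```

```bash
python3 - <<'E'
from h import *
for i in range(3):
    c=grab('side','s4.png');o=env.get_obs();print(o['force'],o['tool_pos'],o['grasp_force'],o['time_s'])
im=c['img'][:,:,::-1]
cv2.imwrite('pics/s4c.png',cv2.resize(im[110:220,230:340],None,fx=5,fy=5,interpolation=cv2.INTER_CUBIC))
E
```

```text
[-6.72406513  2.2705252  13.42269604] [ 0.51525267 -0.17659998  0.05563452] 39.99951923266053 11.725
[-5.79087153  2.68108689 12.83655309] [ 0.51524141 -0.17662043  0.05564631] 39.99953594058752 11.775
[-6.21921523  2.41013921 13.21610328] [ 0.51523585 -0.17666911  0.055654  ] 39.99955918639898 11.825
```

View pics/s4c.png

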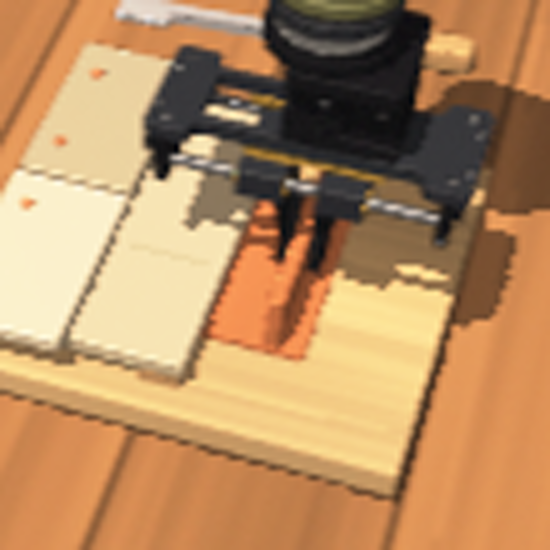

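The flashing lies flat with its back corner at (303,357), tucked under the tail from (248,220) to (207,335). The slate hasn't moved, and contact is about 16 N and steady. Handing in.

```bash
python3 -c "
from cell import env
print(env.sign_off())"
```

```text
the job is handed in; nothing more can be done
None
```

I handed the job in with the small flashing tucked about 40 mm under the slate tail (by my measurements, centred and square), still gripped and pressed flat on the board with about 16 N; the slate showed no visible lift, and no verdict came back.

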